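# Zero the length counter and hold the setting block on the probe stop

### The arm

A 6-joint arm with a two-finger parallel gripper is mounted at the origin on the work surface. World frame = base frame: x ahead of the robot, y to its left, z up, the work surface at z = 0. Lengths are in mm, angles in rad, forces in N, time in s.
With the tool pointing down it reaches from about 350 to 975 mm from the base axis. Payload 17.4 kg.
Tool frame: the origin (TCP) lies between the finger pads; the fingertips stand 19 mm ahead of it and the grasp point (between the pads) is the TCP; z points along the fingers, y is the line along which they close (so a half turn about z gives the same grasp; the last joint's range is limited). The gripper opens to 85 mm and grips with 20 to 120 N. Pads are 22 mm wide; open, the fingers measure 114 mm over their backs; the gripper's body (76 mm by 85 mm) begins 54 mm behind the grasp point. The pads swing forward as they close: fully open they stand 13 mm farther back than shut.
Start: joints at [-1.257, 0.116, 1.442, -0, 1.584, -0.038], TCP at [232.588, -633.668, 250.303] pointing down, gripper open.
Joint ranges: [-2.83, 2.83], [-0.83, 2.19], [0.07, 2.5], [-1.14, 4.28], [0.01, 3], [-2.97, 2.97]. Speed limits (rad/s): [1.89, 1.89, 2.22, 3.14, 3.14, 3.14].

### API

Orientations are given as a unit quaternion [w, x, y, z].
In Python, from bench import readout, cams, workorder gives the robot as it stands.
- The arm moves only by the shell command python3 -m handwheel 'ROWS'. ROWS is JSON, a list of rows, each a list of 7 numbers: the shift along the world's x, y, z in cm, then the turn, a rotation vector about the world's x, y, z in degrees, then the opening, from 0 (shut) to 1 (fully open). In form: [[x, y, z, wx, wy, wz, grip], ...]. A call has 1 to 12 rows; each row shifts and turns the commanded pose from where the row before left it; what a row does not reach is not made up. A row lasts 1/10 s, in which the tool goes at most 50 mm and 8.59 degrees, less where a joint would pass 70% of its speed; a pose out of reach is approached as far as the arm can. A call is refused whole if a number of a shift passes 5 or a number of a turn 8.59, either way. A call with a gripper value outside its range is refused whole. The fingers move at their own pace and stop on an object; the grip force is fixed at half the most. Time passes only in rows, so rows that do not move let the fingers close. It gives the time, the measured TCP pose, the force, the opening and the grip force at its end, in the units of the state.
- readout.read_state(): the state, without advancing time (a new reading comes with each control period).
- cams.snapshot(name): name is "scene" or "top" or "wrist"; returns a dict with "image" (480x640x3 uint8, red, green, blue), "range_z" (480x640 float32, mm along the optical axis (not along the pixel's ray), 0 where there is no reading), "fx", "fy", "cx", "cy" (pixels), "world_to_cam" (4x4, takes a point from world to camera coordinates). Camera axes: x right, y down, z forward; pixel columns grow to the right and rows downward; lengths in mm; the calibration is good to about 2 mm. A picture is of the moment at which its call begins.
- workorder.hand_in(): hands the job in; it is judged then, once.
The state is a dict: "clock": time; "joint_positions": joint angles; "joint_velocities": joint speeds; "tau": joint torques, N m; "eef_pos": TCP position; "tool_rot": TCP orientation; "ft_force": force on the tool from outside, world axes, zero at the start; "ft_torque": the same for the moment, N m; "gripper_width": finger opening in mm; "grip_force": force on a finger pad.
Only numpy, scipy, OpenCV 4.12 (cv2) and the standard library are available. Lean on these libraries where they do the work, as an engineer would, in place of code of your own. Each camera call takes 0.05 s, during which the arm holds its last target. There are 200 camera calls.

### The job

Zero the length counter: swing its sprung lever away from its rest all the way to its stop and let it spring back by itself. Then take the aluminium setting block from the rubber mat, lay it flat in the slideway of the probe station, and push it along against the sprung probe until it is hard up against both steel stop lugs, firmly but without ramming it. Finish while still holding it pressed there (do not let go), and leave the other things on the bench where they are.

Things in the scene. Friction and masses are not known exactly. Their poses are not given: they have to be found in the camera images.
- counter: Length counter: grey painted box 90 (x) x 85 (y) x 42 mm high, fixed to the bench, white window with four black digit drums on its -x face, a lever on top. Origin at the centre of its underside, z up. The lever swings in the counter's x-z plane, towards the counter's +x.
- lever_bar (a point): Centre of the black round cross-bar (16 mm diameter, 64 mm long along the counter's y) at the end of the lever's 10 mm steel rod. The bar's centre is 100 mm from the hinge; at rest the lever leans 0.4 rad from upright towards the counter's -x, with the bar 149 mm above the bench. The space around and above the bar is free.
- lever_hinge (a point): Lever's hinge axis (along the counter's y), 57 mm above the bench on the counter's centre line. Fixed.
- lever (a joint): Angle of the lever: 0 at rest, grows as the bar is pushed towards the counter's +x, 0.85 rad at its stop (then leaning 0.45 rad beyond upright). A spring brings it back to 0 when let go; it takes about 2 N at the bar at rest and 5 N at the stop.
- mat: Black rubber mat 160 x 140 x 4 mm fixed on the bench, on which the setting block starts. Origin at the centre of its underside.
- block_center (a point): Centre (half-way up) of the loose setting block: plain aluminium block 60 mm long (its x) x 36 mm wide (its y) x 45 mm high (its z), about 0.26 kg, standing upright on the mat at the start; both ends are alike. It goes into the slideway with its length along it; its centre is then 37.5 mm above the bench.
- block: The same setting block; this origin is at the centre of its underside.
- station: Probe station fixed to the bench: dark steel bed 240 (x) x 100 (y) x 15 mm high. Origin at the centre of its underside, z up; its +x is the direction in which the block is pushed. A grey housing with a dial, 69 mm high over all, stands at x = 50 to 115 mm. A seated block hard on the stop has its centre at x = 0, y = 0.
- stop: Two fixed steel stop lugs on the station, side by side (each 20 x 16 mm, tops 50 mm above the bench, with a 16 mm gap between for the probe). Origin at the centre between them, on the bed's top, 40 mm along the station's +x from its origin; their flat faces look to the station's -x, at x = 30 mm.
- stop_face (a point): Point between the lugs in the plane of their flat faces, 37.5 mm above the bench (30 mm along the station's +x).
- probe_tip (a point): Tip of the sprung probe, a 12 mm round steel pin with a domed end, on the slideway's centre line 37.5 mm above the bench; at rest it stands out 15 mm beyond the lug faces, towards the station's -x.
- probe (a joint): How far the probe is pushed in (m): 0 at rest, 0.015 when the block is hard against the lugs. Its spring pushes back with 2.2 N at rest and 5.5 N at 0.015; sliding the block adds about 1 to 3 N of friction. The lugs should carry some newtons more than that, and never more than 60 N.
- bobbin: Bystander: empty white bobbin, 60 mm diameter, 46 mm high, standing. Origin at the centre of its underside.
- jar: Bystander: small glass jar with black cap, 56 mm diameter, 60 mm high, standing. Origin at the centre of its underside.
- driver: Bystander: screwdriver with a black handle, 170 mm long, lying on the bench.
- bin: Bystander: open blue plastic bin 160 x 100 x 70 mm high on the bench. Origin at the centre of its underside.
- slideway (a point): Point on the floor of the station's slideway, on its centre line, 15 mm above the bench and 42 mm towards the station's -x from its origin: a good place to lay the block. Two low aluminium rails (12 mm wide, tops 23 mm above the bench, station x = -105 to +20 mm) bound the slideway, 42 mm wide between them, open at the -x end.
Not all that is in view belongs to the job. What is shaped like the block but turquoise or yellow is not meant. Of the things shaped like the counter, the grey one is meant.

How it is judged (in metres and radians):
On the way, in this order (a step that is already met when the one before it is completed fails the run):
1. the counter's lever is swung to its stop (within 0.08 rad) (value of joint lever above 0.77 rad), for 0.05 s.
2. the lever has sprung back to rest and is let go (value of joint lever below 0.06 rad and contact force between lever and anything else below 0.3 N), for 0.1 s.
3. the block lies flat in the slideway between the rails (x of block_center in the frame of station between -0.11 and 0.004 m and y of block_center in the frame of station between -0.006 and 0.006 m and z of block_center in the frame of station below 0.0415 m and angle between block_center's own z axis and vertical below 0.1 rad and angle between the x axis of block and the x axis of station, either way round below 0.15 rad), for 0.2 s.
At the end, for the whole second after the job is handed in: Robot still presses the block: probe in over 13 mm, over 1 N on the lugs, over 2 N on the probe; block centre under 3 mm short of the stop, within 6 mm across, flat (4 mm, 0.08 rad), straight (0.06 rad), at rest; lever back under 0.06 rad (value of joint probe above 0.013 m and contact force between block and stop above 1 N and contact force between block and probe above 2 N and (contact force between block and the fingers above 2 N or contact force between block and the arm above 2 N) and x of block_center in the frame of station between -0.003 and 0.004 m and y of block_center in the frame of station between -0.006 and 0.006 m and z of block_center in the frame of station below 0.0415 m and angle between block_center's own z axis and vertical below 0.08 rad and angle between the x axis of block and the x axis of station, either way round below 0.06 rad and linear speed of block below 0.02 m/s and value of joint lever below 0.06 rad); the arm keeps its last pose, push and grip.
It fails at once if the block is rammed against the stop lugs (over 60 N) (contact force between block and stop above 60 N).
It fails at once if a bystander is moved by more than 25 mm (distance of any of bobbin, jar, driver, bin from where it was at the start of the episode above 0.025 m).
It also fails if it takes over 67 s, if anything falls off the work surface, if the arm or the gripper's body presses on something with over 40 N, if the wrist force passes 120 N, or if a joint passes its speed limit or range.

## Working session

There is one attempt and no reset: what is moved stays moved. The work goes in short steps, Python scripts to look and compute and a shell command to move; the robot and the scene stay as the last step left them, time stands still between calls to the robot, and variables do not carry over. Pictures are saved under pics/ and viewed, at most 10 in all, crops included, and the job is handed in when it is done.

```bash
mkdir -p pics; ls; cat > h.py <<'E'
import numpy as np,cv2
from bench import readout,cams,workorder
def snap(n,tag):
    s=cams.snapshot(n); np.savez(f'pics/{tag}.npz',**{k:np.array(v) for k,v in s.items()})
    cv2.imwrite(f'pics/{tag}.png',s['image'][...,::-1]); return s
def load(tag): return np.load(f'pics/{tag}.npz')
def pt(s,u,v,z=None):
    """world point of pixel; by depth, or on plane z"""
    M=np.linalg.inv(s['world_to_cam']); d=np.array([(u-s['cx'])/s['fx'],(v-s['cy'])/s['fy'],1])
    if z is None:
        r=s['range_z'][int(v)-1:int(v)+2,int(u)-1:int(u)+2]; t=np.median(r)
    else: t=(z-M[2,3])/(M[:3,:3]@d)[2]
    return (M[:3,:3]@d)*t+M[:3,3]
E
python3 - <<'E'
from h import *
for n in('top','scene'): snap(n,n+'0')
print(readout.read_state())
E
```

```text
pics
{'clock': 0.1, 'joint_positions': array([-1.25681537e+00,  1.16421402e-01,  1.44221470e+00,  6.09587165e-06,
        1.58397632e+00, -3.78106646e-02]), 'joint_velocities': array([-0.00012139, -0.0017134 , -0.00328498,  0.00172429, -0.00075808,
        0.00088731]), 'tau': array([ 2.93097932e-03, -7.33667350e+01, -6.33789968e+01,  8.22308903e-05,
        5.29136276e-03,  5.34209630e-05]), 'eef_pos': array([ 232.53111183, -633.52121472,  249.63710494]), 'tool_rot': array([-5.05447685e-04,  9.84570041e-01,  1.74990214e-01, -6.71648529e-05]), 'ft_force': array([ 0.15352316,  0.42806164, -0.20865994]), 'ft_torque': array([-0.01079435,  0.00960322,  0.00092134]), 'grip_force': 0.0, 'gripper_width': 85.23078408429092}
```

View pics/top0.png

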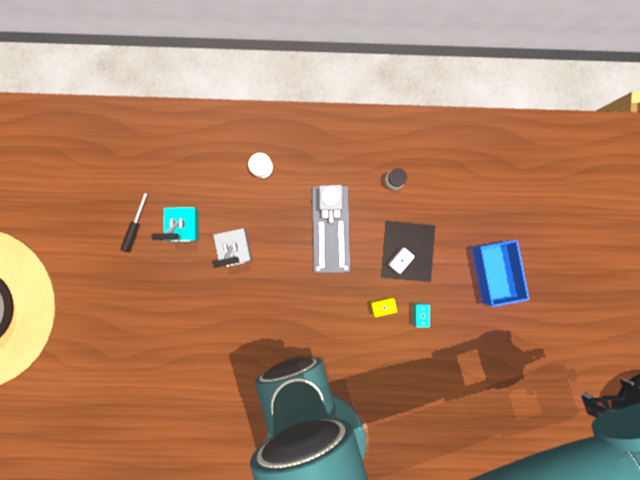

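View pics/scene0.png

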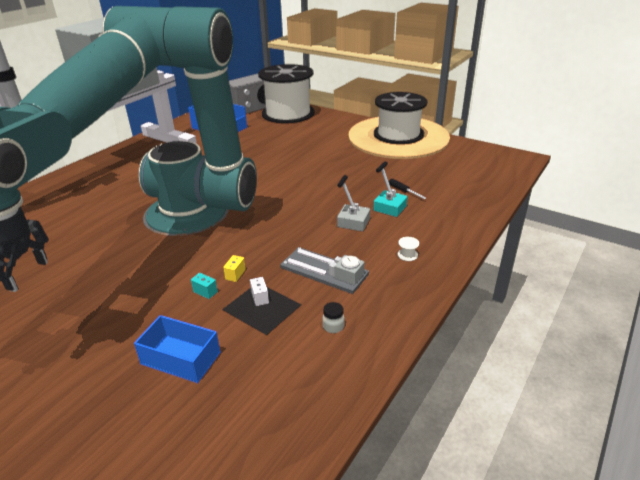

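Top view: the grey counter is at (232,247), with a turquoise lookalike at (180,224). The aluminium block is on the mat at (402,260), with yellow (384,307) and turquoise (423,316) lookalikes beside it. The station is at (331,230) and its housing end points up in the image. I choose the grey counter and the pale block on the mat, and check both in one crop.

```bash
python3 - <<'E'
from h import *
s=load('top0'); im=s['image'][...,::-1]
c=im[170:330,200:445]; c=cv2.resize(c,None,fx=3.2,fy=3.2,interpolation=cv2.INTER_CUBIC); cv2.imwrite('pics/c1.png',c[:600,:800]); print(c.shape)
M=np.linalg.inv(s['world_to_cam']); print(M.round(3), s['fx'])
for n,u,v in [('counter',240,237),('bar',225,263),('block',402,260),('bed',331,265),('mat',420,235),('bench',300,300),('housing',331,190)]: print(n,pt(s,u,v).round(1))
E
```

```text
(512, 784, 3)
[[ 3.000000e-02 -9.990000e-01  4.000000e-02  5.094030e+02]
 [-1.000000e+00 -3.000000e-02 -7.000000e-03  6.008000e+00]
 [ 8.000000e-03 -4.000000e-02 -9.990000e-01  1.227928e+03]
 [ 0.000000e+00  0.000000e+00  0.000000e+00  1.000000e+00]] 438.09522114277047
counter [553.  220.6  42.4]
bar [484.3 234.2 155.9]
block [ 504.  -218.1   48.8]
bed [484.2 -28.4  14.5]
mat [ 575.4 -276.     2.2]
bench [384.   54.7   0.4]
housing [684.2 -21.   70.3]
```

View pics/c1.png

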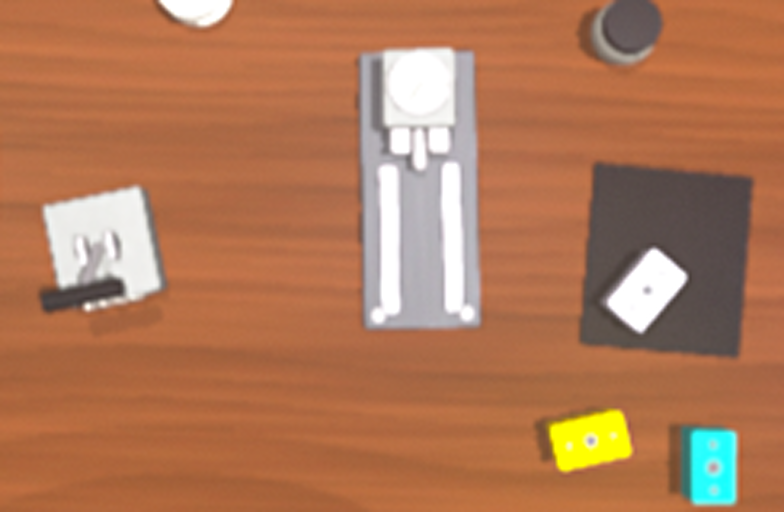

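```bash
python3 - <<'E'
from h import *
s=load('top0'); im=s['image'].astype(int)
P=lambda x,y,z: pt(s,200+(x+.5)/3.2-.5,170+(y+.5)/3.2-.5,z)
def box(mask,z,name):
    ys,xs=np.nonzero(mask); r=cv2.minAreaRect(np.c_[xs,ys].astype(np.float32))
    q=np.array([pt(s,u,v,z)[:2] for u,v in cv2.boxPoints(r)])
    e=[q[1]-q[0],q[2]-q[1]]; 
    print(name,q.mean(0).round(1),[(np.linalg.norm(a).round(1),np.degrees(np.arctan2(a[1],a[0])).round(1)) for a in e])
m=np.zeros(im.shape[:2],bool); m[240:280,385:420]=1
box(m&(im.min(2)>150),49,'block')
# station bed via corners
c=[P(*p,15)[:2] for p in[(360,53),(474,52),(480,327),(364,327)]]
c=np.array(c);print('station',c.mean(0).round(1),np.linalg.norm(np.diff(c,axis=0),axis=1).round(1))
ax=(c[0]+c[1]-c[2]-c[3])/2; print('yaw',np.degrees(np.arctan2(ax[1],ax[0])).round(2))
# rails inner
for n,a,b in [('railL',(389,165),(391,313)),('railR',(451,163),(453,312))]:
    A,B=P(*a,23),P(*b,23); d=A-B; print(n,A.round(1),B.round(1),np.degrees(np.arctan2(d[1],d[0])).round(2))
print('probe tip',P(420,170,40),'dial',P(420,83,69))
c=np.array([P(*p,42)[:2] for p in[(43,205),(141,187),(160,290),(62,310)]]);print('counter',c.mean(0).round(1),np.linalg.norm(np.diff(c,axis=0),axis=1).round(1))
ax=(c[0]+c[1]-c[2]-c[3])/2; print('yaw',np.degrees(np.arctan2(ax[1],ax[0])).round(2))
A,B=P(41,301,155),P(123,289,155); d=A-B; print('bar',A.round(1),B.round(1),((A+B)/2).round(1),np.linalg.norm(d),np.degrees(np.arctan2(-d[0],d[1])))
E
```

```text
block [ 503.6 -217. ] [(np.float64(64.8), np.float64(-39.2)), (np.float64(41.4), np.float64(-129.0))]
station [584.4 -24.8] [ 99.2 238.9 100.2]
yaw 2.72
railL [604.    2.3  23. ] [476.8  -3.2  23. ] 2.5
railR [607.4 -51.   23. ] [479.3 -56.4  23. ] 2.39
probe tip [599.21523456 -24.07850579  40.        ] dial [669.42355136 -21.22838827  69.        ]
counter [524.9 242.9] [84.  88.6 84.1]
yaw 12.52
bar [481.6 264.9 155. ] [492.6 202.8 155. ] [487.1 233.8 155. ] 63.03743220996792 10.051394453316352
```

Station: centre (584,-25), yaw 2.5°, sides 99×239 mm. Counter: centre (525,243), yaw about 11.5°, bar at (487,234), which agrees with 39 mm from the hinge. Block: (503,-218), long axis about -39°. I'll go to the lever with shut fingers.

```bash
python3 -m handwheel '[[1.5,4.7,0,0,0,-1,0],[1.5,4.7,0,0,0,-1,0],[1.5,4.7,0,0,0,-1,0],[1.5,4.7,0,0,0,-1,0],[1.5,4.7,0,0,0,-1,0],[1.5,4.7,0,0,0,-1,0],[1.5,4.7,0,0,0,-1,0],[1.5,4.7,0,0,0,-1,0],[1.5,4.7,0,0,0,0,0],[1.5,4.7,0,0,0,0,0],[1.5,4.7,0,0,0,0,0],[1.5,4.7,0,0,0,0,0]]'
```

```text
clock: 1.3
eef_pos: [412.5, -67.6, 250.4]
tool_rot: [0.0, 0.994, 0.106, 0.0]
ft_force: [0.1, -0.7, 0.5]
gripper_width: 0.0
grip_force: 0.0
```

```bash
python3 -m handwheel '[[0.6,4.9,0,0,0,0,0],[0.6,4.9,0,0,0,0,0],[0.6,4.9,0,0,0,0,0],[0.6,4.9,0,0,0,0,0],[0.6,4.9,0,0,0,0,0],[0.5,4.9,0,0,0,0,0],[0,0,-4,0,0,0,0],[0,0,-4,0,0,0,0],[0,0,-1.6,0,0,0,0],[0,0,0,0,0,0,0]]'
python3 - <<'E'
from h import *
for n in('scene','wrist'): snap(n,n+'1')
a=load('scene1')['image'][120:280,280:480,::-1]; b=load('wrist1')['image'][...,::-1]
cv2.imwrite('pics/v1.png',np.hstack([cv2.resize(a,(400,320),interpolation=2),cv2.resize(b,(400,320))]))
E
```

```text
clock: 2.3
eef_pos: [446.8, 223.9, 152.4]
tool_rot: [0.001, 0.994, 0.106, -0.002]
ft_force: [0.4, -0.4, 1.4]
gripper_width: 0.2
grip_force: 0.0
```

View pics/v1.png

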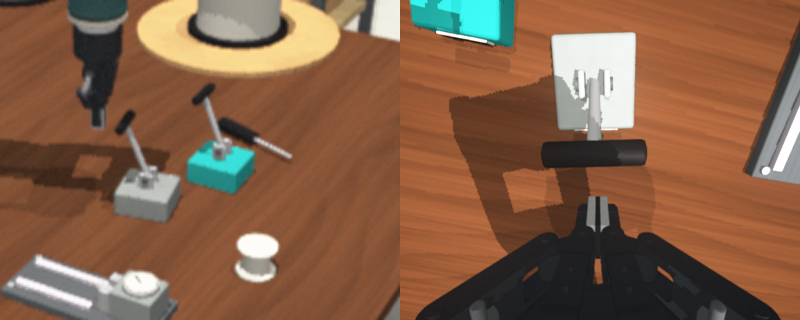

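The left crop shows the shut fingers just behind the grey counter's bar, and the wrist view shows them centred on the bar. I'll push along the counter's +x.

```bash
python3 -m handwheel '[[1.2,0.25,0,0,0,0,0],[1.2,0.25,0,0,0,0,0],[1.2,0.25,0,0,0,0,0],[1.2,0.25,0,0,0,0,0],[1.2,0.25,0,0,0,0,0],[1.2,0.25,0,0,0,0,0],[1.2,0.25,0,0,0,0,0]]'; python3 -m handwheel '[[0.5,0.1,0,0,0,0,0],[0.5,0.1,0,0,0,0,0]]'
```

```text
clock: 3.1
eef_pos: [532.3, 242.1, 153.7]
tool_rot: [0.0, 0.994, 0.106, -0.001]
ft_force: [-5.2, -1.2, -3.1]
gripper_width: -0.3
grip_force: 2.7
clock: 3.3
eef_pos: [541.7, 243.7, 153.3]
tool_rot: [0.0, 0.994, 0.106, -0.001]
ft_force: [-5.8, -1.8, -0.8]
gripper_width: -0.3
grip_force: 2.7
```

```bash
python3 -m handwheel '[[0.4,0.08,0,0,0,0,0],[0,0,0,0,0,0,0]]'
```

```text
clock: 3.5
eef_pos: [545.7, 244.4, 153.5]
tool_rot: [0.0, 0.994, 0.106, -0.001]
ft_force: [-5.0, -2.6, -0.6]
gripper_width: 0.0
grip_force: 2.7
```

```bash
python3 -m handwheel '[[0.3,0.06,0,0,0,0,0],[0,0,0,0,0,0,0]]';python3 -m handwheel '[[0.3,0.06,0,0,0,0,0],[0,0,0,0,0,0,0]]';
```

```text
clock: 3.7
eef_pos: [548.6, 245.0, 153.7]
tool_rot: [0.0, 0.994, 0.106, -0.001]
ft_force: [-6.1, -1.7, -0.4]
gripper_width: 0.0
grip_force: 2.8
clock: 3.9
eef_pos: [551.6, 245.6, 153.6]
tool_rot: [0.0, 0.994, 0.106, -0.001]
ft_force: [-5.8, -2.8, -0.4]
gripper_width: -0.3
grip_force: 2.8
```

```bash
for i in 1; do python3 -m handwheel '[[0.3,0.06,0,0,0,0,0],[0,0,0,0,0,0,0]]';python3 -m handwheel '[[0.3,0.06,0,0,0,0,0],[0,0,0,0,0,0,0]]'; done; python3 - <<'E'
from h import *
snap('scene','scene2');snap('wrist','w2')
a=load('scene2')['image'][120:280,280:480,::-1]; b=load('w2')['image'][...,::-1]
cv2.imwrite('pics/v2.png',np.hstack([cv2.resize(a,(400,320),interpolation=2),cv2.resize(b,(400,320))]))
E
```

```text
clock: 4.1
eef_pos: [553.2, 245.9, 153.1]
tool_rot: [0.001, 0.994, 0.106, -0.003]
ft_force: [-19.2, -5.9, 2.5]
gripper_width: 0.1
grip_force: 9.5
clock: 4.3
eef_pos: [554.6, 246.2, 152.7]
tool_rot: [0.001, 0.994, 0.106, -0.005]
ft_force: [-34.7, -10.0, 7.6]
gripper_width: -0.1
grip_force: 17.4
```

Force stepped to 35 N, so the lever is at its stop. I retreat fast so it springs back.

```bash
python3 -m handwheel '[[-4.7,-0.95,0,0,0,0,0],[-4.7,-0.95,0,0,0,0,0],[-3,-0.6,0,0,0,0,0],[0,0,4,0,0,0,0],[0,0,4,0,0,0,0.5],[0,0,2,0,0,0,1]]'
python3 - <<'E'
from h import *
snap('scene','scene3')
a=load('scene2')['image'][120:280,280:480,::-1]; b=load('scene3')['image'][120:280,280:480,::-1]
cv2.imwrite('pics/v2.png',np.hstack([cv2.resize(x,(400,320),interpolation=2) for x in(a,b)]))
E
```

```text
clock: 5.0
eef_pos: [434.2, 222.2, 258.1]
tool_rot: [-0.001, 0.994, 0.106, 0.002]
ft_force: [0.9, 0.9, -1.1]
gripper_width: 28.3
grip_force: 0.0
```

View pics/v2.png

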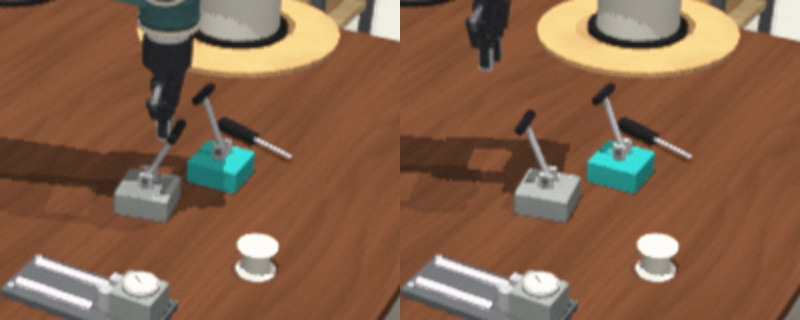

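The left half shows the lever at its stop, leaning towards +x. The right half shows it back at rest and free. Now to the block, turning -51° on the way.

```bash
python3 -m handwheel '[[0.7,-4.4,0,0,0,-5,1],[0.7,-4.4,0,0,0,-5,1],[0.7,-4.4,0,0,0,-5,1],[0.7,-4.4,0,0,0,-5,1],[0.7,-4.4,0,0,0,-5,1],[0.7,-4.4,0,0,0,-5,1],[0.7,-4.4,0,0,0,-5,1],[0.7,-4.4,0,0,0,-5,1],[0.7,-4.4,0,0,0,-5,1],[0.6,-4.4,0,0,0,-6,1],[0,0,-5,0,0,0,1],[0,0,0,0,0,0,1]]'
python3 - <<'E'
from h import *
s=snap('wrist','w3'); print(readout.read_state()['joint_positions'])
E
```

```text
clock: 6.25
eef_pos: [500.9, -218.4, 198.3]
tool_rot: [-0.0, 0.943, -0.333, -0.004]
ft_force: [0.1, 1.1, -1.4]
gripper_width: 85.3
grip_force: 0.0
[-4.56347629e-01 -1.44707029e-01  1.77803894e+00 -5.90056503e-05
  1.51337931e+00  1.79276066e+00]
```

View pics/w3.png

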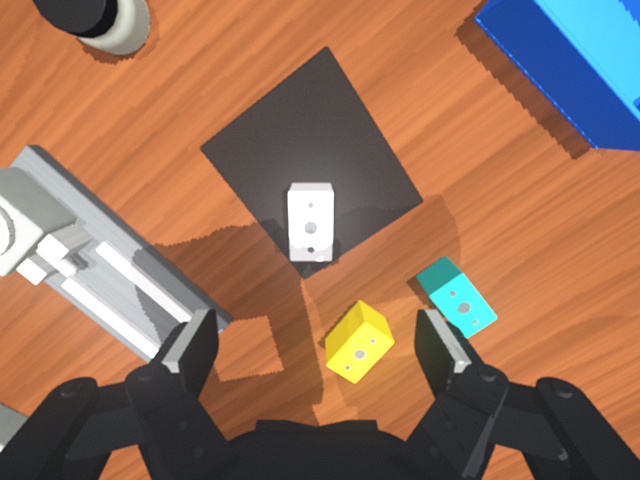

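The block's top face has corners at (288,194), (333,192), (332,261) and (289,261), and it is almost square to the tool. The yellow and turquoise blocks are clear of it.

```bash
python3 - <<'E'
from h import *
s=load('w3')
q=np.array([pt(s,u,v,49)[:2] for u,v in[(288,192.5),(333.5,192),(332.5,261.5),(289,261.5)]])
print(pt(s,320,215),q.mean(0).round(1),np.linalg.norm(np.diff(q,axis=0),axis=1).round(1))
a=(q[0]+q[1]-q[2]-q[3]);print(np.degrees(np.arctan2(a[1],a[0])))
y=np.array([pt(s,u,v,47) for u,v in[(361,301),(394,341),(356,383),(325,348)]]);print('yellow',y.round(0))
T=np.array([pt(s,u,v,15)[:2] for u,v in [(230,318),(37,146)]]);print('station corners',T.round(1))
E
```

```text
[ 507.76658926 -229.16662417   48.94729091] [ 503.9 -216.3] [36.3 59.7 37.1]
-39.25437557659748
yellow [[ 422. -208.   47.]
 [ 369. -207.   47.]
 [ 353. -150.   47.]
 [ 404. -152.   47.]]
station corners [[474.3 -85.3]
 [701.  -73.5]]
```

```bash
python3 -m handwheel '[[0.3,0.2,-4,0,0,0,1],[0,0,-4,0,0,0,1],[0,0,-4,0,0,0,1],[0,0,-2.5,0,0,0,1],[0,0,-1.6,0,0,0,1],[0,0,0,0,0,0,1]]' && python3 -m handwheel '[[0,0,0,0,0,0,0],[0,0,0,0,0,0,0],[0,0,0,0,0,0,0],[0,0,0,0,0,0,0],[0,0,0,0,0,0,0],[0,0,0,0,0,0,0]]'
```

```text
clock: 6.9
eef_pos: [505.7, -215.4, 43.1]
tool_rot: [-0.0, 0.943, -0.332, -0.001]
ft_force: [0.3, 0.3, -0.1]
gripper_width: 85.1
grip_force: 0.0
clock: 7.5
eef_pos: [506.2, -216.3, 44.8]
tool_rot: [0.0, 0.943, -0.333, 0.001]
ft_force: [-0.5, 0.4, 7.8]
gripper_width: 34.7
grip_force: 61.6
```

Gripped at 34.7 mm. I lift, turn to the slideway's direction and come close for another look at the rails.

```bash
python3 -m handwheel '[[0,0,2,0,0,0,0],[0,0,4,0,0,0,0],[0,0,4,0,0,0,0],[0,2.5,0,0,0,7,0],[0,4,0,0,0,7,0],[0,4,0,0,0,7,0],[0,4,0,0,0,7,0],[0,4,0,0,0,7,0],[0,0,0,0,0,6.4,0],[0,0,0,0,0,0,0],[0,0,0,0,0,0,0]]'
python3 - <<'E'
from h import *
s=snap('wrist','w4'); t=snap('top','top4'); print(readout.read_state()['gripper_width'])
b=cv2.resize(t['image'][170:290,300:420,::-1],(480,480),interpolation=2)
cv2.imwrite('pics/c4.png',s['image'][...,::-1])
E
```

```text
clock: 8.6
eef_pos: [505.6, -31.3, 143.5]
tool_rot: [0.0, 1.0, 0.021, 0.0]
ft_force: [-0.3, 0.2, -2.3]
gripper_width: 34.9
grip_force: 60.7
34.93373404339466
```

View pics/w4.png

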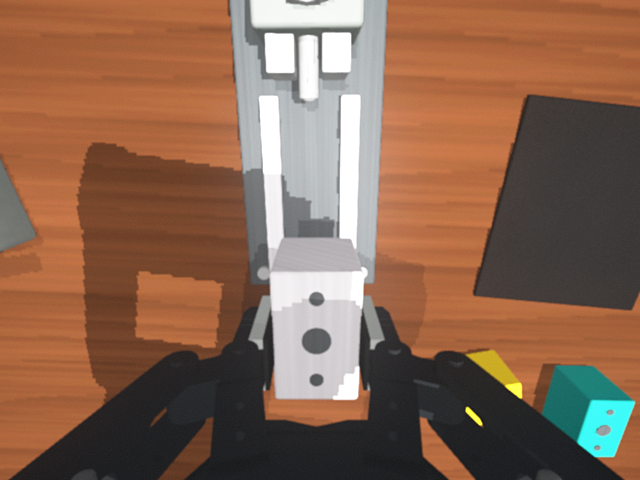

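The wrist view shows the rails at (269,96) to (274,240) and (350,96) to (347,240), lugs at (280,53) and (337,53), and the probe tip at (309,99). The held block's lower front edge runs (284,238) to (351,238).

```bash
python3 - <<'E'
from h import *
s=load('w4')
print('rail depth z',pt(s,269,150),pt(s,349,150)); print('bed',pt(s,310,150)[2])
im=s['image'].astype(int)
for v in(120,170,215):
    r=im[v,240:380].mean(1); g=np.diff(r); 
    L=[240+i+.5 for i in range(len(g)) if abs(g[i])>22 ]; print(v,L)
def ip(u,v,z): return pt(s,u,v,z)[:2].round(1)
for v,l,r in((97,278,341),(238,283.5,340)): print(v,'inner rails mid',ip(l,v,23),ip(r,v,23))
print('lug',ip(266,73,50),ip(351,73,50),'tip',ip(309,100,37.5))
z=pt(s,330,290)[2]; print('block top z',z,[ip(u,v,z) for u,v in((272,271),(363,271),(359,398),(275,398))])
print('block bottom edge',[ip(u,238,z-45) for u in(283.5,352)], pt(s,318,242))
E
```

```text
rail depth z [570.31638683   3.93006232  23.08505323] [572.56339307 -50.97113445  23.24404023]
bed 14.97305962056609
120 [257.5, 259.5, 278.5, 279.5, 336.5, 337.5, 339.5, 340.5, 359.5]
170 [242.5, 261.5, 262.5, 280.5, 281.5, 337.5, 339.5, 357.5, 358.5]
215 [265.5, 266.5, 281.5, 282.5, 283.5, 309.5, 310.5, 336.5, 337.5, 338.5, 339.5, 356.5, 357.5]
97 inner rails mid [604.2  -2.1] [605.9 -43.4]
238 inner rails mid [507.2  -6.7] [508.9 -48.8]
lug [614.6   2. ] [616.6 -46.6] tip [602.2 -22.8]
block top z 148.12372225399565 [array([534.4, -13.3]), array([535.8, -47.5]), array([476.5, -50.8]), array([475.1, -14.6])]
block bottom edge [array([533.1, -13.6]), array([534.5, -47.9])] [534.79785043 -30.81512027 112.58569626]
```

```bash
python3 -m handwheel '[[1.8,0.25,0,0,0,0.5,0],[1.7,0.27,0,0,0,0,0],[0,0,-3,0,0,0,0],[0,0,-3,0,0,0,0],[0,0,-1,0,0,0,0],[0,0,0,0,0,0,0],[0,0,0,0,0,0,0]]'
python3 - <<'E'
from h import *
s=snap('wrist','w5')
E
```

```text
clock: 9.4
eef_pos: [541.1, -26.1, 74.6]
tool_rot: [0.0, 1.0, 0.026, 0.001]
ft_force: [-0.7, 0.1, -1.8]
gripper_width: 35.0
grip_force: 60.6
```

View pics/w5.png

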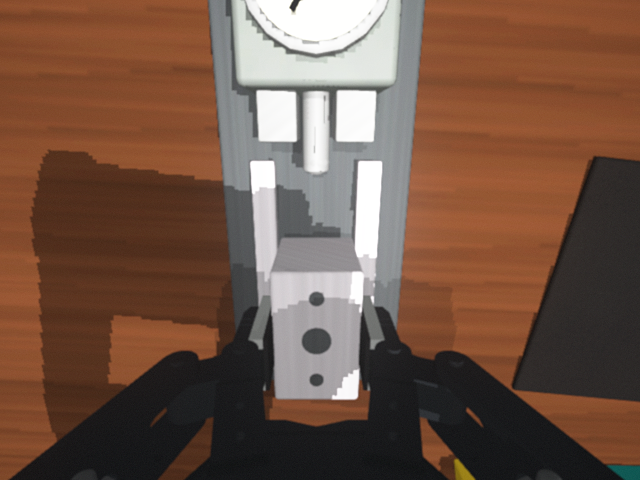

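The block sits midway between the rails: inner edges at (277,238) and (356,238), block's lower edge from 284 to 352. I lower it gently.

```bash
python3 -m handwheel '[[0,0.03,-0.7,0,0,0,0],[0,0,-0.7,0,0,0,0],[0,0,-0.3,0,0,0,0],[0,0,0,0,0,0,0]]'; python3 -m handwheel '[[0,0,-0.2,0,0,0,0],[0,0,-0.1,0,0,0,0],[0,0,0,0,0,0,0]]'
```

```text
clock: 9.85
eef_pos: [540.5, -25.4, 56.1]
tool_rot: [-0.0, 1.0, 0.027, -0.0]
ft_force: [-0.5, 0.2, -3.1]
gripper_width: 34.9
grip_force: 60.9
clock: 10.15
eef_pos: [540.7, -25.5, 55.7]
tool_rot: [0.0, 1.0, 0.027, 0.0]
ft_force: [-20.0, 0.6, 31.6]
gripper_width: 34.9
grip_force: 64.9
```

Floor contact. I ease up until the downward push is slight.

```bash
python3 -m handwheel '[[0,0,0.1,0,0,0,0],[0,0,0,0,0,0,0]]'; python3 -m handwheel '[[0,0,0.08,0,0,0,0],[0,0,0,0,0,0,0],[0,0,0,0,0,0,0]]'
```

```text
clock: 10.35
eef_pos: [540.7, -25.5, 55.8]
tool_rot: [0.0, 1.0, 0.027, 0.0]
ft_force: [-12.2, 0.2, 18.5]
gripper_width: 34.8
grip_force: 63.5
clock: 10.65
eef_pos: [540.7, -25.4, 55.8]
tool_rot: [0.0, 1.0, 0.027, 0.0]
ft_force: [-7.0, -0.5, 8.7]
gripper_width: 34.8
grip_force: 62.3
```

```bash
python3 -m handwheel '[[0.5,0.025,0.04,0,0,0,0],[0.6,0.03,0,0,0,0,0],[0.6,0.03,0,0,0,0,0],[0.6,0.03,0,0,0,0,0],[0,0,0,0,0,0,0]]'; python3 -m handwheel '[[0.4,0.02,0,0,0,0,0],[0.4,0.02,0,0,0,0,0],[0.3,0.015,0,0,0,0,0],[0.3,0.015,0,0,0,0,0],[0,0,0,0,0,0,0]]'
```

```text
clock: 11.15
eef_pos: [564.6, -24.3, 55.8]
tool_rot: [0.0, 1.0, 0.027, 0.001]
ft_force: [3.1, -0.9, 2.4]
gripper_width: 34.8
grip_force: 61.5
clock: 11.65
eef_pos: [577.3, -23.7, 55.8]
tool_rot: [0.0, 1.0, 0.027, -0.001]
ft_force: [-8.5, -0.7, 10.6]
gripper_width: 34.6
grip_force: 62.4
```

```bash
python3 -m handwheel '[[0.2,0.01,0,0,0,0,0],[0.2,0.01,0.03,0,0,0,0],[0,0,0,0,0,0,0]]'; python3 -m handwheel '[[0.1,0.005,0,0,0,0,0],[0.1,0.005,0,0,0,0,0],[0,0,0,0,0,0,0]]'
```

```text
clock: 11.95
eef_pos: [581.1, -23.5, 55.8]
tool_rot: [0.0, 1.0, 0.027, -0.001]
ft_force: [-9.9, -1.0, 8.3]
gripper_width: 34.8
grip_force: 62.1
clock: 12.25
eef_pos: [582.9, -23.4, 55.8]
tool_rot: [0.0, 1.0, 0.027, -0.001]
ft_force: [-11.7, -0.7, 9.7]
gripper_width: 34.9
grip_force: 62.5
```

```bash
python3 -m handwheel '[[0.1,0.005,0,0,0,0,0],[0,0,0,0,0,0,0]]'; python3 -m handwheel '[[0.1,0.005,0,0,0,0,0],[0,0,0,0,0,0,0]]'; python3 -m handwheel '[[0.1,0.005,0,0,0,0,0],[0,0,0,0,0,0,0]]'
```

```text
clock: 12.45
eef_pos: [583.8, -23.3, 55.8]
tool_rot: [0.0, 1.0, 0.027, -0.001]
ft_force: [-13.0, -0.8, 9.9]
gripper_width: 34.9
grip_force: 62.5
clock: 12.65
eef_pos: [584.8, -23.3, 55.9]
tool_rot: [0.0, 1.0, 0.027, -0.001]
ft_force: [-12.7, -0.6, 9.9]
gripper_width: 34.9
grip_force: 62.5
clock: 12.85
eef_pos: [585.7, -23.2, 55.8]
tool_rot: [0.0, 1.0, 0.027, -0.001]
ft_force: [-12.3, -0.4, 11.0]
gripper_width: 34.7
grip_force: 62.5
```

```bash
python3 -m handwheel '[[0.1,0.005,0,0,0,0,0],[0,0,0,0,0,0,0]]'; python3 -m handwheel '[[0.1,0.005,0,0,0,0,0],[0,0,0,0,0,0,0]]'
```

```text
clock: 13.05
eef_pos: [586.7, -23.2, 55.8]
tool_rot: [0.0, 1.0, 0.027, -0.001]
ft_force: [-13.8, -0.5, 11.1]
gripper_width: 34.9
grip_force: 62.6
clock: 13.25
eef_pos: [587.2, -23.1, 55.8]
tool_rot: [0.0, 1.0, 0.027, -0.002]
ft_force: [-19.4, -0.1, 15.1]
gripper_width: 35.0
grip_force: 63.0
```

Lug contact: motion stalls as the force rises. One more small step, then check.

```bash
python3 -m handwheel '[[0.1,0.005,0,0,0,0,0],[0,0,0,0,0,0,0],[0,0,0,0,0,0,0]]'; python3 - <<'E'
from h import *
s=snap('wrist','w6');t=snap('scene','s6')
a=s['image'][60:420,140:500,::-1]; b=cv2.resize(t['image'][220:310,260:380,::-1],(480,360),interpolation=2)
cv2.imwrite('pics/v6.png',np.hstack([cv2.resize(a,(320,360)),b]))
E
```

```text
clock: 13.55
eef_pos: [587.3, -23.1, 55.9]
tool_rot: [0.0, 1.0, 0.027, -0.003]
ft_force: [-30.8, -1.0, 21.8]
gripper_width: 34.8
grip_force: 63.9
```

View pics/v6.png

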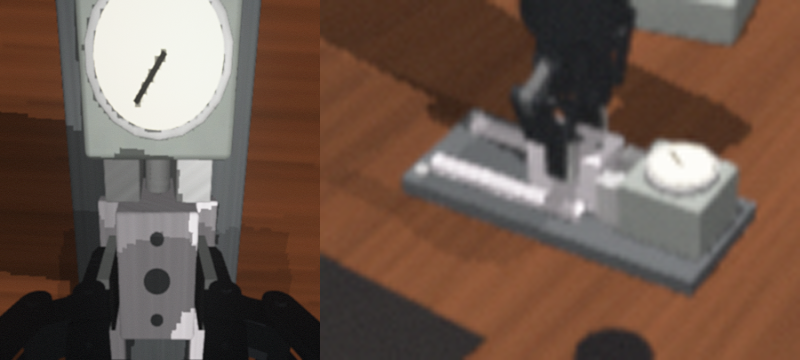

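The block's front face is at the lugs, flat and straight between the rails, with the probe pushed in. The push is steady at about 31 N in total, so I hand in.

```bash
python3 -c "
from bench import workorder
print(workorder.hand_in())"
```

```text
the job is handed in; nothing more can be done
None
```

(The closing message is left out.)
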